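# Lock the bayonet cap onto the tablet counter

## Robot

A 7-joint arm with a two-finger parallel gripper is mounted at the origin on the work surface. World frame = base frame: x ahead of the robot, y to its left, z up, the work surface at z = 0. Lengths are in m, angles in rad, forces in N, time in s.
With the tool pointing down it reaches from about 0.4 to 0.875 m from the base axis. Payload 19.3 kg.
Tool frame: the origin (TCP) lies at the centre of the arm's flange, where the gripper is bolted on; the fingertips stand 173 mm ahead of it and the grasp point (between the pads) lies 155 mm ahead of it; z points along the fingers, y is the line along which they close (so a half turn about z gives the same grasp; the last joint's range is limited). The gripper opens to 85 mm and grips with 20 to 120 N. Pads are 22 mm wide; open, the fingers measure 114 mm over their backs; the gripper's body (76 mm by 85 mm) begins 54 mm behind the grasp point. The pads swing forward as they close: fully open they stand 13 mm farther back than shut.
Start: joints at [1.132, 0.521, -0.036, 1.599, 0.021, 1.021, -0.113], TCP at [0.225, -0.583, 0.405] pointing down, gripper open.
Joint ranges: [-2.91, 2.91], [-0.3, 2.13], [-1.5, 1.42], [0.17, 2.43], [-1.26, 4.41], [0.16, 1.93], [-2.52, 2.52]. Speed limits (rad/s): [1.89, 1.89, 2.39, 2.39, 3.01, 3.01, 3.01].

## Interface

Orientations are given as [roll, pitch, yaw] about the fixed x, y, z axes, in that order (R = Rz(yaw) Ry(pitch) Rx(roll)).
In Python, from workcell import bot, imaging, job gives the robot as it stands.
- The arm moves only by the tool carry_out, never from a script. Its argument "targets" is a list of rows, each a list of 3 entries, a list of its own where there are three numbers: the shift along the tool's x, y, z in units of 0.25 m (1.0 is 0.25 m), then the turn, a rotation vector about the tool's x, y, z in units of 180 degrees (1.0 is 180 degrees), then the opening, from 0 (shut) to 1 (fully open). In form: [[[tx, ty, tz], [wx, wy, wz], jaw], ...]. A call has 1 to 8 rows; each row shifts and turns the commanded pose from where the row before left it, along the tool's axes as they then stand; what a row does not reach is not made up. A row lasts 1/8 s, in which the tool goes at most 62.5 mm and 10.7 degrees, less where a joint would pass 70% of its speed; a pose out of reach is approached as far as the arm can. A call with a number of a shift or a turn outside -1 to 1 is refused whole. A call with a gripper value outside its range is refused whole. The fingers move at their own pace and stop on an object; "force" is the grip in N (left out, the last holds). Time passes only in rows, so rows that do not move let the fingers close. It gives the time, the measured TCP pose, the force and the opening at its end, in the units of the state.
- bot.observe(): the state, without advancing time (a new reading comes with each control period).
- imaging.grab_frame(name): name is "scene" or "top" or "wrist"; returns a dict with "pixels" (480x640x3 uint8, red, green, blue), "mtx" (3x3 intrinsics, pixels), "k1" (the pictures are not rectified: a ray, as slopes to the right and down, at radius r is drawn at 1 + k1 r^2 times it, then the intrinsics apply), "cam_to_world" (4x4, takes a point from camera to world coordinates); the wrist camera has in their place "mount" (4x4, takes a point from camera to tool coordinates, whose origin is the TCP and whose axes are the flange's). Camera axes: x right, y down, z forward; pixel columns grow to the right and rows downward; lengths in m; the calibration is good to about 2 mm. A picture is of the moment at which its call begins: read the wrist's pose just before it. There is no depth.
- job.job_done(): hands the job in, once; it reports no verdict.
The state is a dict: "clock": time; "qpos": joint angles; "qd": joint speeds; "joint_efforts": joint torques, N m; "position": TCP position; "tool_rot": TCP orientation; "force": force on the tool from outside, world axes, zero at the start; "moment": the same for the moment, N m; "grip_width": finger opening in m.
Only numpy, scipy, OpenCV 4.12 (cv2) and the standard library are available. Lean on these libraries where they do the work, as an engineer would, in place of code of your own. Each camera call takes 0.05 s, during which the arm holds its last target. There are 200 camera calls.

## Task

Close the filling neck of the tablet counter with its bayonet cap, the one with two steel pins: let the pins into the two slots of the metal collar, press the cap down against the spring, turn it a quarter turn clockwise (seen from above) so that it stays locked under the rim, and let go. Leave the dust cap and the jar standing where they are.

Things in the scene. Friction and masses are not known exactly. Their poses are not given: they have to be found in the camera images.
- cap_grip (a point): Loose grey bayonet cap, 120 g, 72 mm high, upright on the bench: stem 46 mm dia (foot chamfered), 26 long; disc 70 dia, 6 thick; grip bar on top 60 long (x), 16 thick (y), 40 high. A 9 mm steel pin through the stem, 84 tip to tip, shows past the disc. Point: in the bar on the axis, 16 below its top, 24 above the disc's top, 30 above its underside, 56 above the foot. z up, x along bar and pins.
- collar (a point): Fixed aluminium collar, 112 mm dia, on a low machine's blue lid (130 high). Point: centre of its mouth, at the rim's top, 162 above the bench; z up, x along its two 26 wide pin slots. Hole 56 dia. A spring (1.5 to 6 N) holds the unlocked cap's disc 12 mm above the rim; pressed to 0-5 mm it turns, clockwise only, stop at about 100 deg; let go locked, it rises to 6 mm. Sideways play 5 mm.
- dust_cap_mid (a point): A bystander: push-on dust cap, grey, a plain round disc 90 mm in diameter and 22 mm high with a round knob on top (34 mm in diameter), 50 mm high in all, no pins. The point is on its axis, 25 mm above the bench. Leave it standing.
- jar_mid (a point): A bystander: white tablet jar with a lid, 60 mm in diameter, 85 mm high. The point is on its axis half-way up. Leave it standing.
There are look-alikes about, which are no part of the job. What is shaped like the part that bears cap_grip but blue or yellow is not meant.

How it is judged:
At the end, for the whole second after the job is handed in: The cap stands locked in the collar: its axis within 12 mm of the collar's, upright within 11 degrees, the disc no more than 11 mm above the rim, and its bar and pins crosswise to the slots within 26 degrees (a quarter turn from where they went in) (horizontal distance between cap_grip and collar below 0.012 m and z of cap_grip in the frame of collar between 0.027 and 0.041 m and angle between cap_grip's own z axis and vertical below 0.2 rad and angle between the x axis of cap_grip and the y axis of collar, either way round below 0.45 rad); the robot touches nothing.
It fails at once if the dust cap was moved more than 40 mm or tipped over (distance of dust_cap_mid from where it was at the start of the episode above 0.04 m or angle between dust_cap_mid's own z axis and vertical above 0.6 rad).
It fails at once if the jar was moved more than 40 mm or tipped over (distance of jar_mid from where it was at the start of the episode above 0.04 m or angle between jar_mid's own z axis and vertical above 0.6 rad).
It also fails if it takes over 38 s, if anything falls off the work surface, if the arm or the gripper's body presses on something with over 40 N, if the wrist force passes 120 N, or if a joint passes its speed limit or range.

## Working session

There is one attempt and no reset: what is moved stays moved. The work goes in short steps, Python scripts to look and compute and a tool call to move; the robot and the scene stay as the last step left them, time stands still between calls to the robot, and variables do not carry over. Pictures are saved under pics/ and viewed, on a budget of 10 in all, crops included, one or two more only if the job needs it, and the job is handed in when it is done.

Besides the shell and the picture viewer there is one more tool, called after "Request:" in YAML: its name, and indented under it one key for each argument. carry_out: Moves the arm, as the interface text tells. Its arguments: {"type":"object","properties":{"targets":{"type":"array"},"force":{"type":"number"}},"required":["targets"]}

```bash
mkdir -p pics; python3 - <<'E'
from workcell import bot, imaging
import cv2,numpy as np,pickle
s=bot.observe();print({k:np.round(v,3) for k,v in s.items()})
for n in("scene","top"):
    f=imaging.grab_frame(n);cv2.imwrite(f"pics/{n}0.png",f["pixels"][:,:,::-1]);pickle.dump(f,open(n+".pkl","wb"))
    print(n,f["mtx"].tolist(),f["k1"],np.round(f["cam_to_world"],3).tolist())
E
```

```text
{'clock': np.float64(0.0), 'qpos': array([ 1.132,  0.522, -0.036,  1.6  ,  0.021,  1.021, -0.113]), 'qd': array([-0.   ,  0.   , -0.002,  0.001,  0.   ,  0.   , -0.001]), 'joint_efforts': array([-1.0000e-03, -9.2710e+01,  1.9800e+00, -3.6994e+01,  1.8000e-02,
        8.0000e-03, -0.0000e+00]), 'position': array([ 0.225, -0.583,  0.404]), 'tool_rot': array([-3.14 ,  0.   ,  0.369]), 'force': array([ 0.927, -0.073, -0.102]), 'moment': array([-0.039,  0.015, -0.025]), 'grip_width': np.float64(0.086)}
scene [[570.562561797182, 0.0, 318.1381513911963], [0.0, 570.562561797182, 250.8834581928219], [0.0, 0.0, 1.0]] -0.06786323970459446 [[-0.639, 0.431, -0.637, 1.321], [0.769, 0.335, -0.545, 0.627], [-0.022, -0.838, -0.545, 0.723], [0.0, 0.0, 0.0, 1.0]]
top [[522.5450546342763, 0.0, 319.7370801797973], [0.0, 522.5450546342763, 242.4845033439548], [0.0, 0.0, 1.0]] -0.03544908717168211 [[0.008, -0.994, 0.109, 0.495], [-1.0, -0.009, -0.007, 0.043], [0.008, -0.109, -0.994, 1.051], [0.0, 0.0, 0.0, 1.0]]
```

View pics/top0.png

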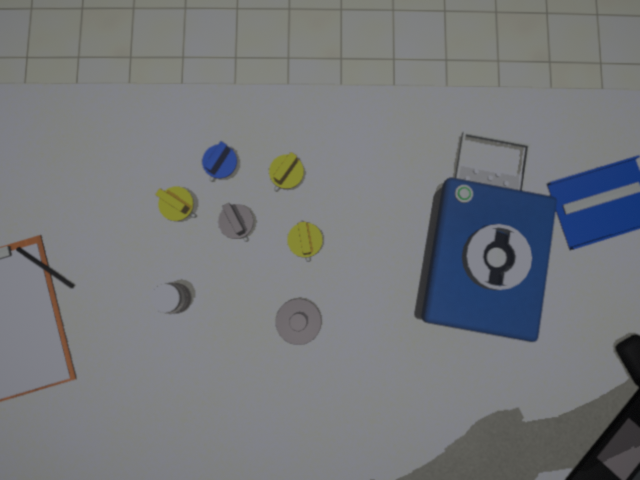

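View pics/scene0.png

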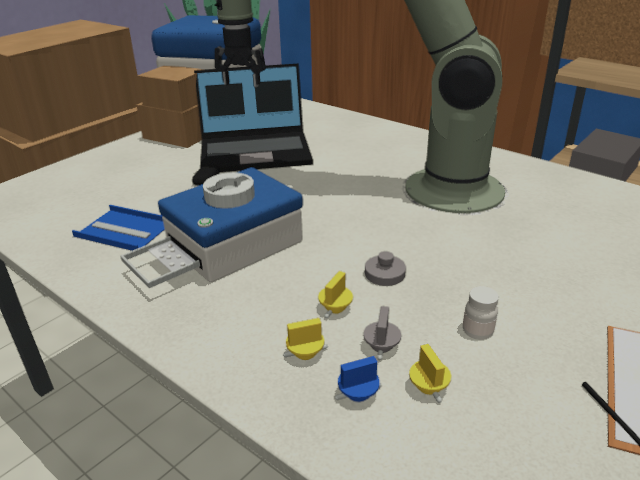

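Top view: the grey cap is at about (236,222), the collar at (499,257) with dark slots running roughly up and down the image, the dust cap at (298,321) and the jar at (170,298). The yellow and blue look-alikes stand around the cap. I'll zoom in for bar and slot angles.

```bash
cat > h.py <<'E'
import numpy as np,cv2
def ray(f,uv,T=None):
    T=f["cam_to_world"] if T is None else T
    d=np.array([f["k1"],0,0,0,0.]);p=cv2.undistortPoints(np.array(uv,float).reshape(-1,1,2),f["mtx"],d).reshape(-1,2)
    D=np.c_[p,np.ones(len(p))]@T[:3,:3].T
    return T[:3,3],D
def plane(f,uv,z,T=None):
    o,D=ray(f,uv,T);return o+D*((z-o[2])/D[:,2])[:,None]
E
python3 - <<'E'
import pickle,cv2,numpy as np
f=pickle.load(open("top.pkl","rb"));im=f["pixels"][:,:,::-1]
a=cv2.resize(im[190:254,200:272],None,fx=5.5,fy=5.5,interpolation=cv2.INTER_CUBIC)
b=cv2.resize(im[214:302,455:543],None,fx=4,fy=4,interpolation=cv2.INTER_CUBIC)
b=b[:352];a=a[:352]
cv2.imwrite("pics/z.png",np.hstack([a,b]))
E
```

```text
(no output)
```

View pics/z.png

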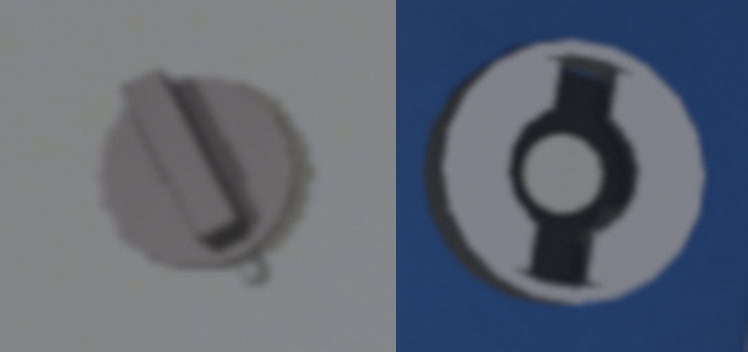

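```bash
python3 - <<'E'
import pickle,numpy as np
from h import *
f=pickle.load(open("top.pkl","rb"))
A=lambda p:np.array(p)/5.5+[200,190]
B=lambda p:(np.array(p)-[396,0])/4+[455,214]
print("disc",plane(f,A([[200,172]]),.032))
print("bar",plane(f,A([[181,156]]),.072))
e=plane(f,A([[141.5,81],[220.5,231]]),.072);d=e[1]-e[0];print("barlen",np.linalg.norm(d),"ang",np.arctan2(d[1],d[0]))
print("pin",plane(f,A([[258,272]]),.013))
print("collar",plane(f,B([[573.5,171.5]]),.162)); r=plane(f,B([[443,171.5],[704,171.5]]),.162);print(np.linalg.norm(r[1]-r[0]))
e=plane(f,B([[559,270],[588,72]]),.15);d=e[1]-e[0];print("slot",np.arctan2(d[1],d[0]))
print("dust",plane(f,[[298,322]],.05),"jar",plane(f,[[165,298]],.085))
print("others",plane(f,[[176,204],[286,172],[305,240],[220,161]],.032))
w=__import__("workcell").imaging.grab_frame("wrist");print({k:np.round(v,3).tolist() for k,v in w.items() if k!="pixels"})
E
```

```text
disc [[0.64781818 0.20133021 0.032     ]]
bar [[0.64733792 0.20183039 0.072     ]]
barlen 0.05937496195720013 ang -2.638342512043692
pin [[0.61411433 0.18222812 0.013     ]]
collar [[ 0.57079781 -0.27142551  0.162     ]]
0.11343017553615825
slot -0.17465734178429645
dust [[0.45311742 0.07680892 0.05      ]] jar [[0.49602139 0.32112087 0.085     ]]
others [[0.68135193 0.32191459 0.032     ]
 [0.74792388 0.1050454  0.032     ]
 [0.61187651 0.06564736 0.032     ]
 [0.76925011 0.23729458 0.032     ]]
{'mtx': [[398.491, 0.0, 324.5], [0.0, 398.491, 237.477], [0.0, 0.0, 1.0]], 'k1': -0.065, 'mount': [[-0.0, -0.963, -0.27, 0.067], [1.0, 0.0, -0.001, -0.001], [0.001, -0.27, 0.963, 0.031], [0.0, 0.0, 0.0, 1.0]]}
```

Request:
carry_out:
  targets:
    - [[0.17, -0.145, 0], [0, 0, 0], 1]
    - [[0.17, -0.145, 0], [0, 0, 0], 1]
    - [[0.17, -0.145, 0], [0, 0, 0], 1]
    - [[0.17, -0.145, 0], [0, 0, 0], 1]
    - [[0.17, -0.145, 0], [0, 0, 0], 1]
    - [[0.17, -0.145, 0], [0, 0, 0], 1]
    - [[0.17, -0.145, 0], [0, 0, 0], 1]
    - [[0.17, -0.145, 0], [0, 0, 0], 1]
  force: 60

```text
clock: 1.15
position: [0.4385, -0.1882, 0.4048]
tool_rot: [3.141, -0.0, 0.369]
force: [0.5, -0.8, 1.2]
grip_width: 0.0858
```

Request:
carry_out:
  targets:
    - [[0.17, -0.145, 0], [0, 0, 0], 1]
    - [[0.17, -0.145, 0], [0, 0, 0], 1]
    - [[0.17, -0.145, 0], [0, 0, 0], 1]
    - [[0.17, -0.145, 0], [0, 0, 0], 1]
    - [[0.17, -0.145, 0], [0, 0, 0], 1]
    - [[0.17, -0.145, 0], [0, 0, 0], 1]
    - [[0.17, -0.145, 0], [0, 0, 0], 1]
    - [[0.17, -0.145, 0], [0, 0, 0], 1]

```text
clock: 2.15
position: [0.6512, 0.2047, 0.4045]
tool_rot: [3.141, 0.0, 0.369]
force: [0.4, -0.7, 1.1]
grip_width: 0.0857
```

Request:
carry_out:
  targets:
    - [[0, 0, 0], [0, 0, -0.058], 1]
    - [[0, 0, 0], [0, 0, -0.058], 1]
    - [[0, 0, 0], [0, 0, -0.058], 1]
    - [[0, 0, 0], [0, 0, -0.058], 1]
    - [[0, 0, 0], [0, 0, -0.058], 1]
    - [[0, 0, 0], [0, 0, -0.058], 1]
    - [[0, 0, 0], [0, 0, -0.058], 1]
    - [[0, 0, 0], [0, 0, -0.058], 1]

```text
clock: 3.15
position: [0.6505, 0.203, 0.4044]
tool_rot: [-3.141, 0.0, 1.832]
force: [0.2, 0.9, 0.7]
grip_width: 0.0855
```

Request:
carry_out:
  targets:
    - [[0, 0, 0], [0, 0, -0.058], 1]
    - [[0, 0, 0], [0, 0, -0.058], 1]
    - [[0, 0, 0], [0, 0, -0.058], 1]
    - [[0, 0, 0], [0, 0, -0.058], 1]
    - [[0, 0, 0], [0, 0, -0.058], 1]
    - [[0, 0, 0], [0, 0, -0.058], 1]
    - [[0, 0, 0], [0, 0, -0.058], 1]
    - [[0, 0, 0], [0, 0, -0.058], 1]

```text
clock: 4.15
position: [0.6505, 0.203, 0.4044]
tool_rot: [-3.141, -0.0, -2.993]
force: [-0.3, -0.5, -0.6]
grip_width: 0.086
```

Request:
carry_out:
  targets:
    - [[0, 0, 0], [0, 0, -0.058], 1]
    - [[0, 0, 0], [0, 0, -0.057], 1]
    - [[0.013, 0, 0.2], [0, 0, 0], 1]
    - [[0, 0, 0.2], [0, 0, 0], 1]
    - [[0, 0, 0], [0, 0, 0], 1]

```text
clock: 4.78
position: [0.647, 0.2009, 0.3016]
tool_rot: [3.141, -0.005, -2.638]
force: [0.3, -0.3, 0.8]
grip_width: 0.0851
```

```bash
python3 - <<'E'
from workcell import bot, imaging
import cv2,numpy as np,pickle
s=bot.observe();f=imaging.grab_frame("wrist");pickle.dump((s,f),open("w1.pkl","wb"));cv2.imwrite("pics/w1.png",f["pixels"][:,:,::-1])
print(s["position"],s["tool_rot"],np.round(s["qpos"],2))
E
```

```text
[0.64702911 0.20089384 0.30160221] [ 3.14069842 -0.00544805 -2.63750285] [ 0.15  0.9  -0.95  1.5   0.76  1.15  1.14]
```

View pics/w1.png

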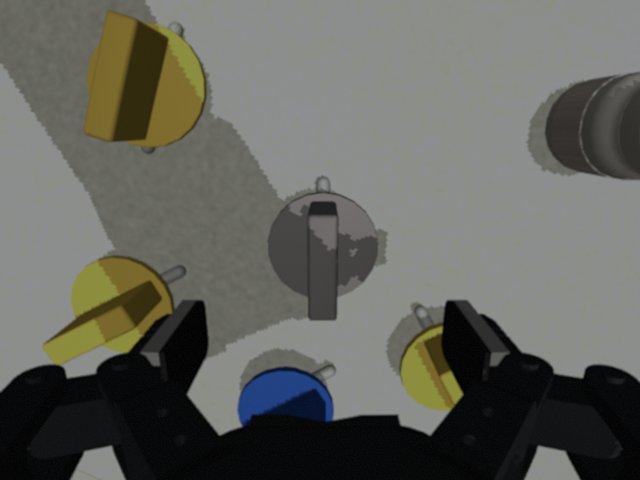

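The wrist view shows the bar upright at column 322, rows about 214–320. It is aligned and centred between the fingers, and the neighbours are clear of them.

```bash
cat >> h.py <<'E'
from scipy.spatial.transform import Rotation as Ro
def wT(s,f):
    T=np.eye(4);T[:3,:3]=Ro.from_euler("xyz",s["tool_rot"]).as_matrix();T[:3,3]=s["position"];return T@f["mount"],T
E
python3 - <<'E'
import pickle
from h import *
s,f=pickle.load(open("w1.pkl","rb"));C,T=wT(s,f)
for n,uv,z in(("bar ends",[[323,214],[322.5,320]],.072),("disc",[[322.5,247]],.032)):
    P=plane(f,uv,z,C);print(n,P,"tool",(P-T[:3,3])@T[:3,:3])
E
```

```text
bar ends [[0.62269435 0.18874063 0.072     ]
 [0.67511111 0.21725972 0.072     ]] tool [[ 0.02592672  0.00090697  0.22974777]
 [-0.03374429  0.00056113  0.22942237]]
disc [[0.64885181 0.20268357 0.032     ]] tool [[-0.00392921  0.00044566  0.26958531]]
```

Request:
carry_out:
  targets:
    - [[-0.014, 0, 0.12], [0, 0, 0], 1]
    - [[0, 0, 0.12], [0, 0, 0], 1]
    - [[0, 0, 0.11], [0, 0, 0], 1]
    - [[0, 0, 0], [0, 0, 0], 0]
    - [[0, 0, 0], [0, 0, 0], 0]
    - [[0, 0, 0], [0, 0, 0], 0]
    - [[0, 0, 0], [0, 0, 0], 0]
    - [[0, 0, 0], [0, 0, 0], 0]
  force: 60

```text
clock: 5.82
position: [0.651, 0.2033, 0.2181]
tool_rot: [-3.141, 0.001, -2.638]
force: [-0.4, -1.3, 7.2]
grip_width: 0.0149
```

Request:
carry_out:
  targets:
    - [[0, 0, -0.05], [0, 0, 0], 0]
    - [[0, 0, -0.16], [0, 0, 0], 0]
    - [[0, 0, -0.18], [0, 0, 0], 0]
    - [[0, 0, -0.18], [0, 0, 0], 0]
    - [[0, 0, -0.18], [0, 0, 0], 0]
    - [[0, 0, -0.13], [0, 0, 0], 0]
    - [[0, 0, 0], [0, 0, 0], 0]

```text
clock: 6.7
position: [0.6505, 0.2037, 0.4405]
tool_rot: [-3.141, 0.004, -2.638]
force: [-0.3, 0.6, -1.8]
grip_width: 0.0148
```

```bash
python3 - <<'E'
from workcell import bot, imaging
import cv2,numpy as np,pickle
s=bot.observe();f=imaging.grab_frame("wrist");pickle.dump((s,f),open("w2.pkl","wb"));cv2.imwrite("pics/w2.png",f["pixels"][:,:,::-1])
print(s["position"],s["tool_rot"],np.round(s["qpos"],2),s["force"],s["grip_width"])
E
```

```text
[0.65052813 0.20372394 0.44049861] [-3.14097939  0.00389359 -2.63758567] [ 0.17  0.77 -1.02  1.36  0.65  1.36  1.22] [-0.31917594  0.57357499 -1.82283533] 0.014750026302338598
```

View pics/w2.png

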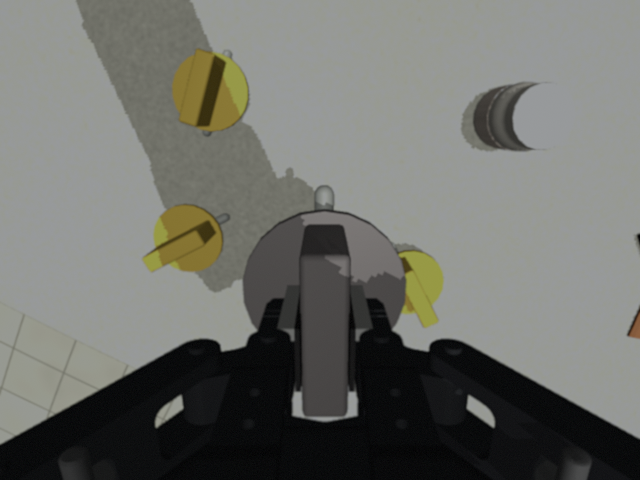

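The cap is held upright and square, with the bar at rows 255–415, columns 300–350. Next I'll stop 10 cm short of the collar for a close look at it.

Request:
carry_out:
  targets:
    - [[0.098, -0.196, 0], [0, 0, 0], 0]
    - [[0.098, -0.196, 0], [0, 0, 0], 0]
    - [[0.098, -0.196, 0], [0, 0, 0], 0]
    - [[0.098, -0.196, 0], [0, 0, 0], 0]
    - [[0.098, -0.196, 0], [0, 0, 0], 0]
    - [[0.098, -0.196, 0], [0, 0, 0], 0]
    - [[0.098, -0.196, 0], [0, 0, 0], 0]
    - [[0.098, -0.196, 0], [0, 0, 0], 0]

```text
clock: 7.75
position: [0.6679, -0.2366, 0.4362]
tool_rot: [3.141, -0.001, -2.638]
force: [1.2, 0.4, -0.8]
grip_width: 0.0148
```

Request:
carry_out:
  targets:
    - [[0.098, -0.196, 0], [0, 0, 0], 0]
    - [[0, 0, 0], [0, 0, 0.054], 0]
    - [[0, 0, 0], [0, 0, 0.054], 0]
    - [[0, 0, 0], [0, 0, 0.054], 0]
    - [[0, 0, 0], [0, 0, 0.054], 0]
    - [[0, 0, 0], [0, 0, 0], 0]
    - [[0, 0, 0], [0, 0, 0], 0]

```text
clock: 8.62
position: [0.6705, -0.2894, 0.4366]
tool_rot: [3.141, -0.001, 2.971]
force: [0.0, -0.3, -2.2]
grip_width: 0.0151
```

```bash
python3 - <<'E'
from workcell import bot, imaging
import cv2,numpy as np,pickle
s=bot.observe();f=imaging.grab_frame("wrist");pickle.dump((s,f),open("w3.pkl","wb"));cv2.imwrite("pics/w3.png",f["pixels"][:,:,::-1])
print(s["position"],s["tool_rot"],np.round(s["qpos"],2),s["force"],s["grip_width"])
E
```

```text
[ 0.67048648 -0.28935902  0.43664697] [ 3.14146333e+00 -8.19645119e-04  2.97102735e+00] [ 0.77  0.8  -0.87  1.21  0.59  1.39  1.35] [ 0.00871497 -0.2936794  -2.20527656] 0.015100693166288344
```

View pics/w3.png

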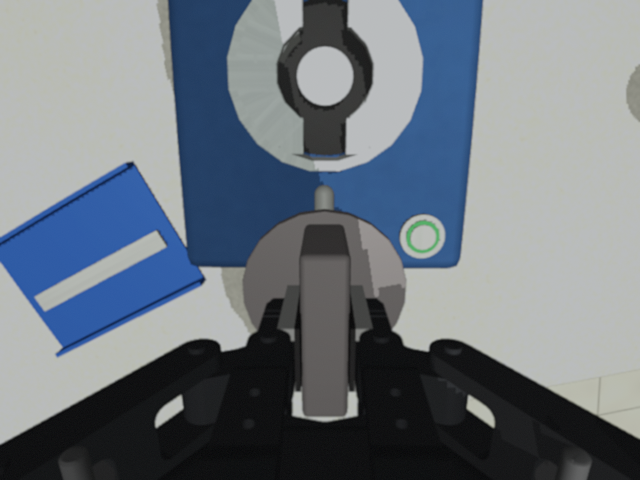

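The collar is ahead of the cap: outer edge at columns 228–423 with its bottom at row 171, hole at 277–373. The slots run straight up the image at columns 303–347, in line with the bar.

```bash
python3 - <<'E'
import pickle
from h import *
s,f=pickle.load(open("w3.pkl","rb"));C,T=wT(s,f)
t=lambda uv,z:np.round((plane(f,uv,z,C)-T[:3,3])@T[:3,:3],4)
print("outer L,R,bottom",t([[228,70],[423,70],[325.5,171]],.162))
print("hole L,R,B",t([[277,73],[373,73],[325,122]],.162))
print("slot far,near mid",t([[325,15],[325,150]],.162))
z=s["position"][2]-.218+.072
print("bar far,near",t([[325,255],[324.5,415]],z)); print("disc",t([[243,285],[406,285],[324.5,210]],z-.04)); print("pin",t([[324,186]],z-.059))
E
```

```text
outer L,R,bottom [[ 0.1021 -0.0549  0.2747]
 [ 0.1021  0.0577  0.2747]
 [ 0.0438  0.0014  0.2747]]
hole L,R,B [[ 0.1002 -0.0266  0.2747]
 [ 0.1002  0.0288  0.2747]
 [ 0.0726  0.0011  0.2747]]
slot far,near mid [[0.1312 0.0011 0.2748]
 [0.0563 0.0011 0.2747]]
bar far,near [[ 0.0323  0.0008  0.146 ]
 [-0.0265  0.0007  0.146 ]]
disc [[ 0.0059 -0.0336  0.186 ]
 [ 0.0058  0.035   0.186 ]
 [ 0.0379  0.0007  0.186 ]]
pin [[0.0447 0.0005 0.205 ]]
```

Request:
carry_out:
  targets:
    - [[0.13, 0.002, 0], [0, 0, 0], 0]
    - [[0.13, 0, 0], [0, 0, 0], 0]
    - [[0.13, 0, 0], [0, 0, 0], 0]
    - [[0, 0, 0], [0, 0, 0], 0]
    - [[0, 0, 0.1], [0, 0, 0], 0]
    - [[0, 0, 0.1], [0, 0, 0], 0]
    - [[0, 0, 0], [0, 0, 0], 0]

```text
clock: 9.55
position: [0.5747, -0.272, 0.3857]
tool_rot: [3.141, -0.002, 2.969]
force: [0.5, 0.8, -0.6]
grip_width: 0.0152
```

Request:
carry_out:
  targets:
    - [[0, 0, 0.03], [0, 0, 0], 0]
    - [[0, 0, 0.02], [0, 0, 0], 0]
    - [[0, 0, 0], [0, 0, 0], 0]

```text
clock: 9.93
position: [0.5747, -0.2719, 0.3747]
tool_rot: [3.142, -0.0, 2.967]
force: [-0.9, 0.5, -0.9]
grip_width: 0.015
```

Request:
carry_out:
  targets:
    - [[0, 0, 0.02], [0, 0, 0], 0]
    - [[0, 0, 0.02], [0, 0, 0], 0]
    - [[0, 0, 0], [0, 0, 0], 0]

```text
clock: 10.3
position: [0.5746, -0.272, 0.3644]
tool_rot: [3.142, -0.0, 2.967]
force: [0.1, -0.5, 0.7]
grip_width: 0.0153
```

Request:
carry_out:
  targets:
    - [[0, 0, 0.02], [0, 0, 0], 0]
    - [[0, 0, 0.015], [0, 0, 0], 0]
    - [[0, 0, 0], [0, 0, 0], 0]
    - [[0, 0, 0], [0, 0, 0], 0]

```text
clock: 10.8
position: [0.5747, -0.272, 0.3561]
tool_rot: [-3.142, 0.0, 2.967]
force: [0.9, -0.5, 2.7]
grip_width: 0.0148
```

Request:
carry_out:
  targets:
    - [[0, -0.002, 0], [0, 0, 0.05], 0]
    - [[0, -0.002, 0], [0, 0, 0.05], 0]
    - [[0, -0.002, 0], [0, 0, 0.05], 0]
    - [[0, 0, 0], [0, 0, 0], 0]

```text
clock: 11.3
position: [0.5742, -0.2731, 0.3563]
tool_rot: [-3.141, 0.0, 2.497]
force: [-0.0, -0.1, 3.1]
grip_width: 0.0151
```

Turning freely with little side force; I'll finish the quarter turn.

Request:
carry_out:
  targets:
    - [[0, -0.002, 0], [0, 0, 0.05], 0]
    - [[0, -0.002, 0], [0, 0, 0.05], 0]
    - [[0, -0.002, 0], [0, 0, 0.05], 0]
    - [[0, -0.002, 0], [0, 0, 0.05], 0]
    - [[0, -0.002, 0], [0, 0, 0.05], 0]
    - [[0, -0.002, 0], [0, 0, 0.05], 0]
    - [[0, -0.002, 0], [0, 0, 0.05], 0]
    - [[0, 0, 0], [0, 0, 0], 0]

```text
clock: 12.3
position: [0.5713, -0.2746, 0.3561]
tool_rot: [3.141, 0.0, 1.4]
force: [0.7, 0.5, 3.2]
grip_width: 0.0151
```

```bash
python3 - <<'E'
from workcell import bot
import numpy as np
s=bot.observe();print(np.round(s["moment"],2),np.round(s["force"],1),np.round(s["qpos"],2),s["position"])
E
```

```text
[ 0.13 -0.18 -0.02] [0.7 0.5 3.2] [ 0.7   0.63 -0.52  1.6   0.36  1.   -0.11] [ 0.57127551 -0.27457474  0.35610334]
```

Request:
carry_out:
  targets:
    - [[0, 0, 0], [0, 0, 0], 1]
    - [[0, 0, 0], [0, 0, 0], 1]
    - [[0, 0, 0], [0, 0, 0], 1]
    - [[0, 0, 0], [0, 0, 0], 1]
    - [[0, 0, 0], [0, 0, 0], 1]
    - [[0, 0, -0.1], [0, 0, 0], 1]
    - [[0, 0, -0.2], [0, 0, 0], 1]
    - [[0, 0, -0.2], [0, 0, 0], 1]

```text
clock: 13.3
position: [0.571, -0.2748, 0.4823]
tool_rot: [-3.141, -0.0, 1.396]
force: [0.2, -0.6, -0.0]
grip_width: 0.0856
```

```bash
python3 - <<'E'
from workcell import bot, imaging
import cv2,numpy as np,pickle
s=bot.observe();f=imaging.grab_frame("wrist");pickle.dump((s,f),open("w4.pkl","wb"))
g=imaging.grab_frame("scene");pickle.dump(g,open("s4.pkl","wb"))
c=cv2.resize(g["pixels"][150:390,130:530],(800,480))
cv2.imwrite("pics/s4.png",c[:,:,::-1]);cv2.imwrite("pics/w4.png",f["pixels"][:,:,::-1])
print(s["position"],s["tool_rot"],s["force"],s["grip_width"])
E
```

```text
[ 0.57097279 -0.27476209  0.48233942] [-3.14119501e+00 -2.59524916e-04  1.39644936e+00] [ 0.21492191 -0.63823354 -0.00628117] 0.08556762216657049
```

View pics/w4.png

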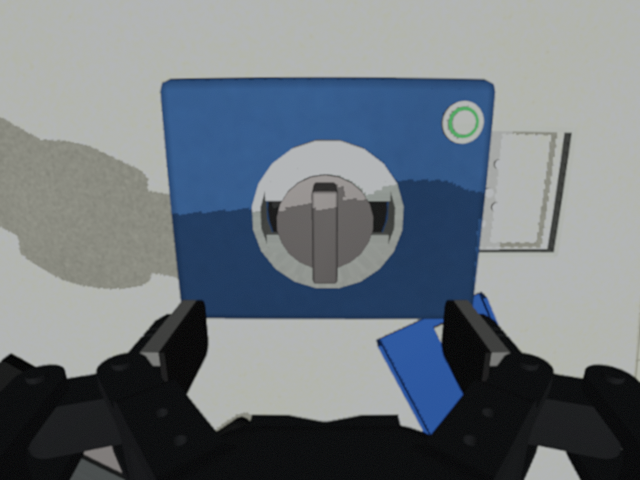

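View pics/s4.png

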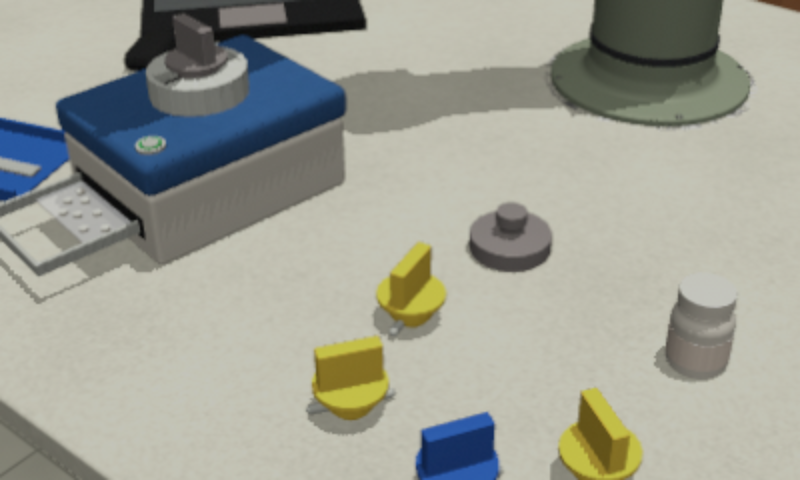

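The wrist view shows the bar along the image column (322, rows 185–283), crosswise to the slots, which are visible at columns 262–390. The disc sits level and central. In the scene crop the cap is seated low and upright in the collar, and the dust cap and jar are standing in place. One height check by triangulating the bar top:

```bash
python3 - <<'E'
import pickle
from h import *
s,f=pickle.load(open("w4.pkl","rb"));g=pickle.load(open("s4.pkl","rb"));C,T=wT(s,f)
o1,d1=ray(f,[[325,237]],C);o2,d2=ray(g,[[227,164]])
A=np.c_[d1[0],-d2[0]];x=np.linalg.lstsq(A,o2-o1,rcond=None)[0]
print("bar top mid",o1+d1[0]*x[0],o2+d2[0]*x[1])
P=plane(f,[[325,192],[325,283]],.214,C);d=P[1]-P[0];print(P,np.linalg.norm(d),np.arctan2(d[1],d[0])+.175)
print("disc",plane(f,[[325,222.5]],.174,C),"collar",plane(f,[[327.5,214]],.162,C))
g0=pickle.load(open("scene.pkl","rb"))
D=cv2.absdiff(g["pixels"],g0["pixels"]).max(2)>40
print("changed dust,jar",D[245:290,360:412].sum(),D[285:340,460:505].sum())
E
```

```text
bar top mid [ 0.56950257 -0.2740542   0.20518812] [ 0.56915477 -0.2737211   0.20511337]
[[ 0.57478466 -0.24399993  0.214     ]
 [ 0.56462376 -0.3017561   0.214     ]] 0.05864315175811766 -1.5699419361574087
disc [[ 0.56988616 -0.27198571  0.174     ]] collar [[ 0.57234942 -0.26874639  0.162     ]]
changed dust,jar 0 0
```

```bash
python3 -c "
from workcell import job;print(job.job_done())"
```

```text
the job is handed in; nothing more can be done
None
```

The grey bayonet cap is in the collar, turned a quarter turn clockwise and released. I handed the job in at about 13 s. I gripped it by its bar, let the pins into the slots, pressed it to about 2 mm above the rim and turned it 90°; the vertical force stayed around 3 N. The gripper is open and well above the cap.

Last checks, from the pictures after release:
- **Direction:** the bar is crosswise to the slots, to within the measuring error.
- **Position:** the cap axis is about 4 mm from the collar's, against the 12 mm allowed.
- **Upright:** it looks upright in both views; I did not measure the tilt.
- **Height:** the bar top came out at 0.205 m, where 0.214 m is expected for a locked cap. Taken at face value that is 3 mm below the lowest possible position. I put the gap down to picking the points by eye, but it is well under the 0.220 m of an unlocked cap.
- **Bystanders:** the dust cap and jar show no change in the scene picture.

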